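# Hold the pastry carrier's gate wide open

### The job

Please open the pastry carrier so that a platter can be lifted out: slide its travel bolt along the track until the grip is in line with the green marker, then squeeze the red catch fully in towards its white rest, and only after that the blue catch in the same way. Then take the gate by its black post, swing it out past its detent until it stands wide open, about square to the front, and finish while still holding it there, because it swings back when let go. Leave the jar, bowl and cup where they stand.

Things in the scene. Friction and masses are not known exactly. Their poses are not given: they have to be found in the camera images.
- carrier: Open-topped pastry carrier, clear walls, 250 x 222 x 118 mm, fixed. Origin at the counter in the middle of its front plane; x points into it, y left along the front, z up. The gate is the front: hinge at x 0, y +95 mm, free end at y -90 mm. The bolt's track continues the front along y from -110 to -260 mm, top 116 mm above the counter.
- bolt (a joint): Travel of the black travel bolt in m along its track, 0 to 0.095, growing as it slides to the carrier's -y (away from the gate). It starts within 0.012 of 0, where the bolt bars the gate. It needs about 2 N to slide and stays where it is left.
- bolt_top (a point): Centre of the top of the bolt's grip: an upright black block with a white line across its top, 16 mm (carrier x) x 14 mm (carrier y) x 38 mm tall, this point 154 mm above the counter, the track's top 38 mm below it.
- marker: Small green bar, 22 (x) x 6 (y) x 4 mm, fixed on the track's flange. The grip is in line with it when its centre has the marker's position along the carrier's y. Origin at its underside, axes parallel to the carrier's; it lies 34 mm to the +x side of the line on which the grip's centre runs.
- red_catch (a joint): Travel of the red catch in m: 0 out (gate barred), 0.010 fully squeezed; 0.007 frees the gate. It moves along the gate towards the hinge. It needs about 5 N and stays where it is left.
- red_tab (a point): Centre of the top of the red tab, 162 mm above the counter: upright plate, 8 mm thick along the gate (carrier y), 20 mm wide, 42 mm tall. Its white rest stands 22 mm from it, centre to centre, towards the hinge (14 mm gap), 12 mm when squeezed; the pair is 30 mm over the outer faces, 20 mm squeezed. Squeeze from above, fingers closing along the gate.
- red_pad: The red tab as a solid (see red_tab). Origin at the centre of its foot on the gate's top rail, 120 mm above the counter; y points along the gate to the hinge.
- red_rest: The white fixed rest of the red catch: upright plate, 8 mm thick along the gate, 20 mm wide, 42 mm tall. Origin at the centre of its foot on the gate's top rail, 120 mm above the counter. It is part of the gate.
- blue_catch (a joint): Travel of the blue catch in m, just like the red one: 0 out, 0.010 fully squeezed, 0.007 frees the gate, about 5 N, stays where it is left. It must not be moved before the red one has been squeezed.
- blue_tab (a point): Centre of the top of the blue catch's tab, 162 mm above the counter; the same shape and sizes as the red one, with its white rest 22 mm from it towards the hinge. The blue pair stands 63 mm nearer the hinge than the red pair.
- blue_pad: The blue tab as a solid (see blue_tab). Origin at its foot, as for the red one.
- blue_rest: The white fixed rest of the blue catch, as for the red one.
- gate (a joint): Opening of the gate in rad, 0 shut, 1.65 its stop. It turns about the upright hinge, free end coming out to the carrier's -x (clockwise from above). A spring always pulls it shut (1 to 2 N at the post); a detent adds a bump of about 3 N at the post between 0.6 and 1.1 rad; let go beyond it, the gate falls back to about 1.1 rad. Wide open is over 1.25 rad.
- gate_hinge (a point): A point on the gate's upright hinge axis, 118 mm above the counter.
- handle (a point): Centre of the top of the gate's black post: round, upright, 16 mm in diameter, 50 mm tall above the rail, this point 170 mm above the counter and 165 mm from the hinge axis. Nothing stands within 35 mm of it; the red tab's centre is 46 mm from it. It turns with the gate, and being round it can turn between the fingers.
- post: The black post as a solid, fixed on the gate (see handle); origin at its foot on the rail, 120 mm above the counter; its -y axis points along the gate to the free end. The gate is 185 mm long, 12 mm thick and spans 25 to 120 mm above the counter.
- jar: Amber glass jar with a red cap, 60 mm diameter, 90 mm tall, loose, left of the carrier. Origin at its underside. Not to be moved.
- bowl: White bowl, 90 mm diameter, 45 mm tall, loose, to the left in front of the carrier. Origin at its underside. Not to be moved.
- cup: Blue cup, 68 mm diameter, 75 mm tall, loose, in front of the bolt's track. Origin at its underside. Not to be moved.

How it is judged:
By the outcome, as a careful person would: the job done as asked, in the order asked, and still so for the second after the job is handed in, while the arm keeps its last pose, push and grip.
It also fails if it takes over 56 s, if anything falls off the work surface, if the arm or the gripper's body presses on something with over 40 N, if the wrist force passes 120 N, or if a joint passes its speed limit or range.

### The arm

A 7-joint arm with a two-finger parallel gripper is mounted at the origin on the work surface. World frame = base frame: x ahead of the robot, y to its left, z up, the work surface at z = 0. Lengths are in mm, angles in rad, forces in N, time in s.
With the tool pointing down it reaches from about 400 to 925 mm from the base axis. Payload 4.1 kg.
Tool frame: the origin (TCP) lies at the very end of the fingers, on their centre line; the grasp point (between the pads) lies 19 mm behind it; z points along the fingers, y is the line along which they close (so a half turn about z gives the same grasp; the last joint's range is limited). The gripper opens to 85 mm and grips with 20 to 120 N. Pads are 22 mm wide; open, the fingers measure 114 mm over their backs; the gripper's body (76 mm by 85 mm) begins 54 mm behind the grasp point. The pads swing forward as they close: fully open they stand 13 mm farther back than shut.
Start: joints at [1.071, 0.398, 0.045, 1.537, -0.019, 1.207, -0.051], TCP at [253.64, -598.507, 231.347] pointing down, gripper open.
Joint ranges: [-2.82, 2.82], [-0.49, 2.23], [-1.37, 1.46], [0, 2.46], [-1.36, 4.5], [0.23, 2], [-2.94, 2.94]. Speed limits (rad/s): [2.57, 2.57, 3.14, 3.14, 3.14, 3.14, 3.14].

### API

Orientations are given as a unit quaternion [w, x, y, z].
In Python, from plant import readout, eyes, workorder, recognise, silhouettes, mark_of gives the robot as it stands. The module is installed in compiled form; this text tells all that it offers.
- The arm moves only by the tool arm_command, never from a script. Its argument "targets" is text: rows parted by semicolons, each of 7 numbers parted by spaces: the shift along the tool's x, y, z in mm, then the turn, a rotation vector about the tool's x, y, z in degrees, then the gripper's target within -1 to 1 (fully open at 1, half-way at 0, shut at -1). In form: tx ty tz rx ry rz hand; .... A call has 1 to 10 rows; each row shifts and turns the commanded pose from where the row before left it, along the tool's axes as they then stand; what a row does not reach is not made up. A row lasts 1/10 s, in which the tool goes at most 50 mm and 8.59 degrees, less where a joint would pass 70% of its speed; a pose out of reach is approached as far as the arm can. A call with a gripper value outside its range is refused whole. The fingers move at their own pace and stop on an object; "grip_force" is the grip in N (left out, the last holds). Time passes only in rows, so rows that do not move let the fingers close. It gives the time, the measured TCP pose, the force, the opening and the grip force at its end, in the units of the state.
- readout.sense(): the state, without advancing time (a new reading comes with each control period).
- eyes.snapshot(name): name is "scene" or "side" or "wrist"; returns a dict with "pixels" (480x640x3 uint8, blue, green, red), "fx", "fy", "cx", "cy" (pixels), "k1" (the pictures are not rectified: a ray, as slopes to the right and down, at radius r is drawn at 1 + k1 r^2 times it, then the intrinsics apply), "eye" and "orientation" of the camera in the world. Camera axes: x right, y down, z forward; pixel columns grow to the right and rows downward; lengths in mm; the calibration is good to about 2 mm. A picture is of the moment at which its call begins. There is no depth.
- workorder.hand_in(): hands the job in; it is judged then, once.
Trained networks look in a picture, given as the dict that the camera call returned (one of the last four; its "shot" number tells which), for a name from the list of things; names that differ only in an ending like _2 or _b are one class to them, and where a whole thing is asked for, a point or a joint stands for the part that bears it (a point fixed in the world has none). Each returns a list of dicts, best first, with "confidence" (0 to 1); they miss things now and then, are a little off and sometimes report something else, mostly with a low value. They report only what shows in the picture. A call takes as long as a camera call.
- recognise(query, picture): "position" ([x, y, z] in mm, in world coordinates, good to about 4 mm: the middle of the surface that is visible of it).
- silhouettes(query, picture): "region" (480x640 bool, what is visible of it).
- mark_of(query, picture): "position" ([x, y, z] in mm, in world coordinates, good to about 4 mm: a listed point, or the origin of a listed thing).
The state is a dict: "time_s": time; "joint_positions": joint angles; "joint_velocities": joint speeds; "joint_torque": joint torques, N m; "position": TCP position; "eef_rot": TCP orientation; "force": force on the tool from outside, world axes, zero at the start; "wrist_torque": the same for the moment, N m; "width": opening from 0.0 (shut) to 1.0 (fully open); "finger_force": force on a finger pad.
Only numpy, scipy, OpenCV 4.12 (cv2) and the standard library are available. Lean on these libraries where they do the work, as an engineer would, in place of code of your own. Each camera call takes 0.05 s, during which the arm holds its last target. There are 200 camera calls.

## Working session

There is one attempt and no reset: what is moved stays moved. The work goes in short steps, Python scripts to look and compute and a tool call to move; the robot and the scene stay as the last step left them, time stands still between calls to the robot, and variables do not carry over. Pictures are saved under pics/ and viewed, at most 10 in all, crops included, and the job is handed in when it is done.

Besides the shell and the picture viewer there is one more tool, called after ">>>" in YAML: its name, and indented under it one key for each argument. arm_command: Moves the arm, as the interface text tells. Its arguments: {"type":"object","properties":{"targets":{"type":"string"},"grip_force":{"type":"number"}},"required":["targets"]}

```bash
mkdir -p pics; cat > h.py <<'E'
import numpy as np, cv2
from scipy.spatial.transform import Rotation as R
from plant import readout, eyes, workorder, recognise, silhouettes, mark_of
def rot(q): return R.from_quat([q[1],q[2],q[3],q[0]])
def ray(p,u,v):
    x,y=(u-p["cx"])/p["fx"],(v-p["cy"])/p["fy"]
    a,b=x,y
    for _ in range(20):
        s=1+p["k1"]*(a*a+b*b); a,b=x/s,y/s
    d=rot(p["orientation"]).apply([a,b,1.]); return np.array(p["eye"]),d/np.linalg.norm(d)
def tri(rays):
    A=np.zeros((3,3));B=np.zeros(3)
    for e,d in rays:
        P=np.eye(3)-np.outer(d,d);A+=P;B+=P@e
    return np.linalg.solve(A,B)
def atz(p,u,v,z):
    e,d=ray(p,u,v); return e+d*(z-e[2])/d[2]
def proj(p,X):
    c=rot(p["orientation"]).inv().apply(np.array(X)-p["eye"]); a,b=c[0]/c[2],c[1]/c[2]; s=1+p["k1"]*(a*a+b*b)
    return p["cx"]+p["fx"]*a*s,p["cy"]+p["fy"]*b*s
E
python3 - <<'E'
from h import *
s=readout.sense(); print(s['time_s'],s['position'],s['eef_rot'],s['width'])
for n in ("scene","side"):
    p=eyes.snapshot(n); cv2.imwrite(f"pics/{n}0.png",p["pixels"]); print(n,p["eye"],p["orientation"])
    for q in "carrier bolt_top marker red_tab blue_tab gate_hinge handle jar bowl cup".split():
        r=mark_of(q,p)
        print(q,[(np.round(a["position"]).tolist(),round(a["confidence"],2)) for a in r[:2]])
E
```

```text
0.0 [ 253.38937638 -597.87649085  230.24069935] [-9.60117664e-04  9.79969781e-01  1.99143761e-01 -2.61431460e-04] 0.9962246468287858
scene [1104.44255062 -267.81557941  523.41670974] [-0.43773826  0.78063062  0.38713972 -0.22163911]
carrier [([644.0, 79.0, 2.0], 0.94)]
bolt_top [([656.0, -77.0, 153.0], 0.62)]
marker [([696.0, -119.0, 119.0], 0.44)]
red_tab [([646.0, 55.0, 165.0], 0.62)]
blue_tab [([646.0, 117.0, 163.0], 0.8)]
gate_hinge [([630.0, 168.0, 120.0], 0.68)]
handle [([653.0, 8.0, 169.0], 0.77)]
jar []
bowl [([657.0, 6.0, 173.0], 0.52), ([651.0, 54.0, 160.0], 0.39)]
cup []
side [412.89756433 611.2463038  664.50948381] [ 0.06980243 -0.18666072  0.90028614 -0.38700164]
carrier [([644.0, 75.0, -1.0], 0.66)]
bolt_top [([647.0, 75.0, 119.0], 0.73), ([658.0, 12.0, 119.0], 0.66)]
marker [([642.0, 114.0, 121.0], 0.46), ([696.0, -121.0, 112.0], 0.43)]
red_tab [([646.0, 52.0, 163.0], 0.7)]
blue_tab [([641.0, 120.0, 158.0], 0.6)]
gate_hinge [([627.0, 169.0, 121.0], 0.89), ([647.0, 52.0, 160.0], 0.65)]
handle [([656.0, 6.0, 171.0], 0.57)]
jar [([684.0, 285.0, -0.0], 0.96), ([639.0, 116.0, 123.0], 0.5)]
bowl [([523.0, 255.0, 0.0], 0.7), ([692.0, -123.0, 112.0], 0.21)]
cup [([565.0, -105.0, 0.0], 0.61), ([694.0, -123.0, 113.0], 0.56)]
```

View pics/scene0.png

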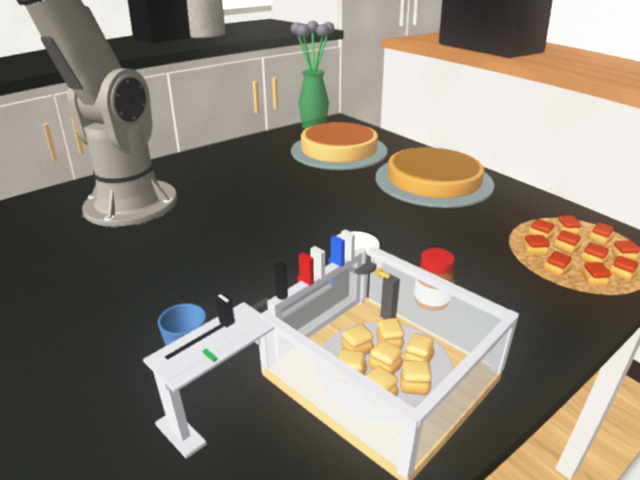

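View pics/side0.png

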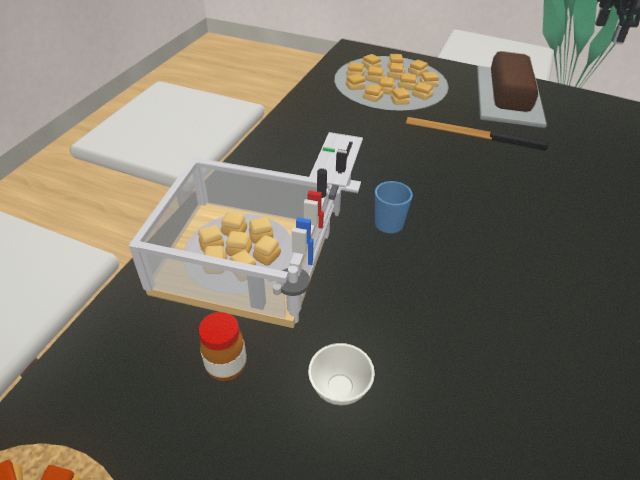

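The scene view shows the bolt grip at (226,310), marker (210,355), post (281,280), red (306,268) and blue (337,250) pairs. The side view shows the jar, bowl, cup and hinge disk at (293,281). The two views agree on a carrier yaw of about 6°. I'm moving above the bolt now.

>>> arm_command:
  targets: "0 0 -20 0 0 0 1;32 -19 -5 0 0 0 1;32 -19 -5 0 0 0 1;32 -19 -5 0 0 0 1;32 -19 -5 0 0 0 1;32 -19 -5 0 0 0 1;32 -19 -5 0 0 0 1;32 -19 -5 0 0 0 1;32 -19 -5 0 0 0 1;32 -19 -5 0 0 0 1"

```text
time_s: 2.1
position: [452.8, -327.4, 296.8]
eef_rot: [0.0, 0.98, 0.199, 0.0]
force: [-0.3, -0.5, -0.4]
width: 0.999
finger_force: 0.0
```

>>> arm_command:
  targets: "32 -19 -5 0 0 0 1;32 -19 -5 0 0 0 1;32 -19 -5 0 0 0 1;32 -19 -5 0 0 0 1;32 -19 -5 0 0 0 1;32 -19 -5 0 0 0 1;32 -19 -5 0 0 0 1;0 0 0 0 0 8.4 1;0 0 0 0 0 8.4 1;0 0 0 0 0 0 1"

```text
time_s: 3.1
position: [606.5, -118.6, 331.2]
eef_rot: [0.0, 0.999, 0.054, -0.0]
force: [-0.1, 0.3, -0.6]
width: 1.002
finger_force: 0.0
```

```bash
python3 - <<'E'
from h import *
s=readout.sense(); print(s['time_s'],s['position'],s['eef_rot'],s['width'])
p=eyes.snapshot("wrist"); cv2.imwrite("pics/w1.png",p["pixels"]); print(p["eye"],p["orientation"])
for q in "bolt_top marker red_tab blue_tab gate_hinge handle carrier cup".split():
    r=mark_of(q,p)
    print(q,[(np.round(a["position"]).tolist(),np.round(proj(p,a["position"])).tolist(),round(a["confidence"],2)) for a in r[:2]])
E
```

```text
3.1 [ 606.53858283 -118.57066028  331.23025798] [ 1.92408503e-04  9.98531004e-01  5.41829439e-02 -7.54212899e-05] 1.002438111782849
[ 689.34521233 -109.85983185  473.15200415] [ 0.12201443  0.73438328 -0.65883499 -0.10830576]
bolt_top [([655.0, -77.0, 156.0], [277.0, 159.0], 0.77), ([640.0, 114.0, 115.0], [101.0, 153.0], 0.39)]
marker [([695.0, -119.0, 116.0], [326.0, 120.0], 0.41), ([654.0, 10.0, 171.0], [178.0, 152.0], 0.39)]
red_tab [([649.0, 53.0, 163.0], [135.0, 153.0], 0.71)]
blue_tab [([640.0, 113.0, 166.0], [70.0, 157.0], 0.65)]
gate_hinge [([632.0, 172.0, 119.0], [49.0, 155.0], 0.75), ([649.0, 72.0, 119.0], [138.0, 148.0], 0.66)]
handle [([653.0, 8.0, 173.0], [179.0, 154.0], 0.78)]
carrier [([648.0, 76.0, 1.0], [178.0, 142.0], 0.95), ([651.0, 10.0, 172.0], [177.0, 156.0], 0.49)]
cup [([562.0, -99.0, -1.0], [300.0, 215.0], 0.88)]
```

View pics/w1.png

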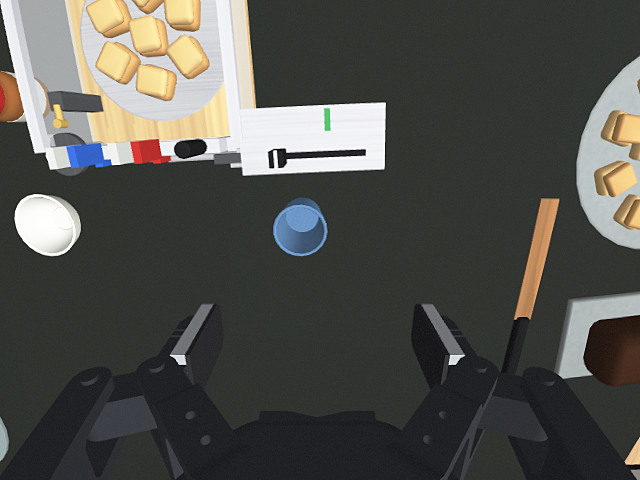

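The wrist view shows the grip's white line at (274,158), the marker at (327,119), and the track front edge from (242,174) to (385,170). I'll measure from both views.

```bash
cat >> h.py <<'E'
def cen(p,q):
    r=silhouettes(q,p)
    if not r: return None
    m=r[0]["region"]; v,u=np.nonzero(m); return u.mean(),v.mean(),len(u),u.min(),u.max(),v.min(),v.max(),round(r[0]["confidence"],2)
def green(p):
    b,g,r=[p["pixels"][...,i].astype(int) for i in range(3)]
    m=((g>b+50)&(g>r+50)).astype(np.uint8); n,l,s,c=cv2.connectedComponentsWithStats(m)
    return [(np.round(c[i],1),s[i,4]) for i in range(1,n) if s[i,4]>15]
E
python3 - <<'E'
from h import *
w=eyes.snapshot("wrist"); s=eyes.snapshot("scene")
print(green(w)); print(green(s))
f=lambda u,v,z:np.round(atz(w,u,v,z),1)
a,b=f(242,174,116),f(385,170,116); print(a,b,np.degrees(np.arctan2(-(a-b)[0],(a-b)[1])))
c=f(290,154,116),f(365,152,116);d=c[0]-c[1];print(c,np.degrees(np.arctan2(-d[0],d[1])))
print("grip top",f(274,158,154), "marker",f(327,119,118))
g=[x for x in green(s) if 150<x[0][0]<260]
print(tri([ray(w,*green(w)[0][0]),ray(s,*g[0][0])]))
print("gripz",tri([ray(w,274,158),ray(s,224,299)]))
for q in ("handle","red_pad","red_rest","blue_pad","blue_rest"): print(q,cen(w,q),cen(s,q))
cv2.imwrite("pics/c1.png",cv2.resize(s["pixels"][210:390,130:390],None,fx=3,fy=3,interpolation=cv2.INTER_CUBIC))
E
```

```text
[(array([326.4, 119. ]), np.int32(124))]
[(array([310.1,  86.7]), np.int32(1128)), (array([209.2, 354.6]), np.int32(78))]
[631.7 -37.4 116. ] [ 652.2 -187.2  116. ] 7.792473289665322
(array([657.7, -86.3, 116. ]), array([ 668.1, -163.4,  116. ])) 7.682244084435134
grip top [655.8 -74.3 154. ] marker [ 696.1 -120.3  118. ]
[ 695.77502287 -120.37452801  119.43309403]
gripz [655.57657749 -75.14734579 154.46341166]
handle (np.float64(189.0421686746988), np.float64(147.69678714859438), 498, np.int64(173), np.int64(205), np.int64(139), np.int64(158), 0.97) (np.float64(280.75878220140515), np.float64(280.42388758782204), 427, np.int64(274), np.int64(287), np.int64(263), np.int64(298), 0.88)
red_pad (np.float64(144.42162162162163), np.float64(149.9207207207207), 555, np.int64(130), np.int64(159), np.int64(139), np.int64(162), 0.7) (np.float64(306.25845410628017), np.float64(268.44685990338166), 414, np.int64(299), np.int64(313), np.int64(253), np.int64(284), 0.85)
red_rest (np.float64(119.92943548387096), np.float64(152.58064516129033), 496, np.int64(108), np.int64(132), np.int64(141), np.int64(164), 0.61) (np.float64(318.4594594594595), np.float64(260.96996996996995), 333, np.int64(310), np.int64(324), np.int64(246), np.int64(278), 0.6)
blue_pad (np.float64(84.51140939597316), np.float64(154.48859060402685), 745, np.int64(66), np.int64(103), np.int64(143), np.int64(167), 0.63) (np.float64(338.1139534883721), np.float64(250.5139534883721), 430, np.int64(331), np.int64(346), np.int64(235), np.int64(266), 0.59)
blue_rest (np.float64(56.82535885167464), np.float64(156.61244019138755), 418, np.int64(46), np.int64(68), np.int64(146), np.int64(168), 0.68) (np.float64(348.740350877193), np.float64(244.5298245614035), 285, np.int64(342), np.int64(354), np.int64(231), np.int64(259), 0.87)
```

View pics/c1.png

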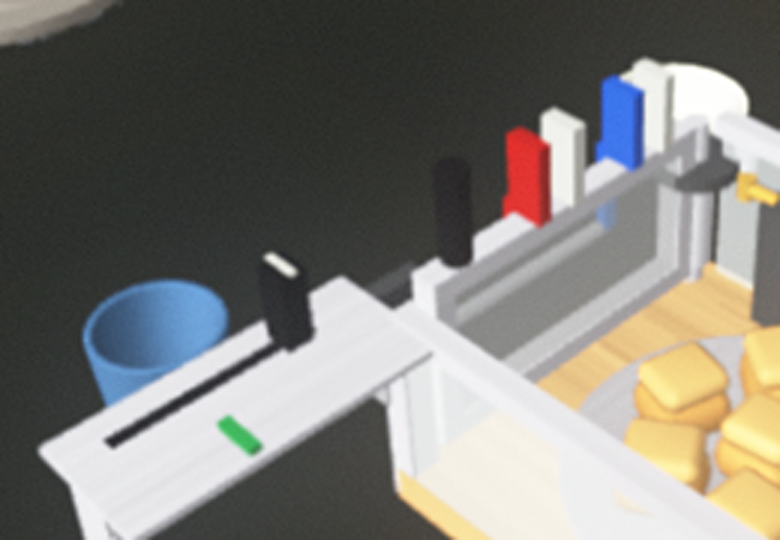

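Grip and marker are 49.6 mm apart along y and 34 mm in x, which matches the text, with yaw about 7.3°. The view also shows the cup below the track and the low hinge disk. I'm going down onto the grip.

>>> arm_command:
  targets: "26.7 -18.8 20 0 0 0 0.2;26.7 -18.7 20 0 0 0 0.2;0 0 30 0 0 -1.1 0.2;0 0 35 0 0 0 0.2;0 0 35 0 0 0 0.2;0 0 30 0 0 0 0.2;0 0 20 0 0 0 0.2;0 0 15 0 0 0 0.2;0 0 0 0 0 0 0.2"
  grip_force: 30

```text
time_s: 5.05
position: [654.0, -75.8, 124.0]
eef_rot: [-0.0, 0.998, 0.063, -0.002]
force: [-0.3, 0.5, 1.1]
width: 0.6
finger_force: 0.0
```

>>> arm_command:
  targets: "0 0 0 0 0 0 -1;0 0 0 0 0 0 -1;0 0 0 0 0 0 -1;0 0 0 0 0 0 -1;0 0 0 0 0 0 -1;0 0 0 0 0 0 -1"

```text
time_s: 5.65
position: [656.7, -75.6, 128.1]
eef_rot: [0.0, 0.998, 0.064, 0.002]
force: [0.0, 0.7, 5.5]
width: 0.159
finger_force: 32.1
```

```bash
python3 - <<'E'
from h import *
s=readout.sense(); print(s['time_s'],s['position'],s['eef_rot'],s['width'],s['finger_force'],s['force'])
w=eyes.snapshot("wrist"); cv2.imwrite("pics/w2.png",w["pixels"]); print(green(w))
S=eyes.snapshot("side"); print(green(w),green(S))
for q in ("bolt_top","marker"):
  print([(a["position"],a["confidence"]) for a in mark_of(q,w)[:2]])
E
```

```text
5.65 [656.68637873 -75.59423347 128.12824332] [2.15235373e-04 9.97970404e-01 6.36598710e-02 1.56431236e-03] 0.15901999409369236 32.107717394828796 [0.01367561 0.66742214 5.49694773]
[(array([417.7, 235.3]), np.int32(543))]
[(array([417.7, 235.3]), np.int32(543))] []
[([653.0, -77.2, 153.9], 0.6)]
[([695.0, -120.2, 112.3], 0.56)]
```

View pics/w2.png

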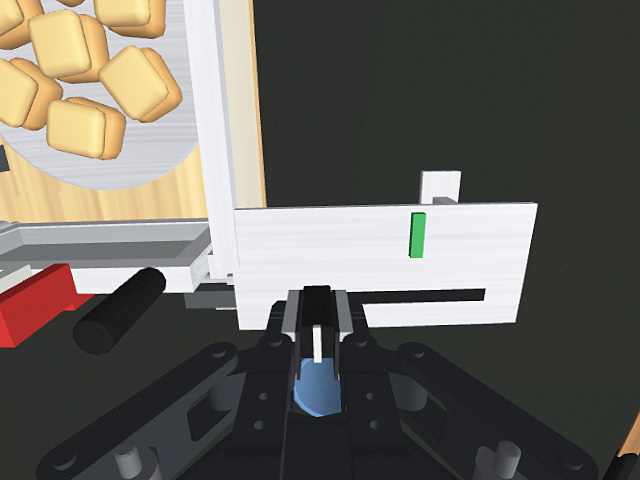

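The picture shows the grip pinched between the pads at (317,340), with the marker at (418,235). Sliding about 49 mm.

>>> arm_command:
  targets: "0 6 0 0 0 0 -1;0 10 0 0 0 0 -1;0 12 0 0 0 0 -1;0 11 0 0 0 0 -1;0 7 0 0 0 0 -1;0 3.5 0 0 0 0 -1;0 0 0 0 0 0 -1;0 0 0 0 0 0 -1;0 0 0 0 0 0 -1"

```text
time_s: 6.75
position: [664.2, -125.2, 128.1]
eef_rot: [0.001, 0.998, 0.064, 0.003]
force: [3.8, 0.8, 4.4]
width: 0.154
finger_force: 32.1
```

```bash
python3 - <<'E'
from h import *
s=readout.sense(); print(s['time_s'],s['position'],s['eef_rot'],s['width'],s['finger_force'],s['force'])
w=eyes.snapshot("wrist"); cv2.imwrite("pics/w3.png",w["pixels"][120:440,160:480]); g=green(w)[0][0]; m=atz(w,*g,119.5); print(g,m)
d=m-s['position']; x=rot(s['eef_rot']).inv().apply(d); print("tool-frame marker",x)
E
```

```text
6.75 [ 664.20948432 -125.17860058  128.10199912] [6.02220096e-04 9.97974619e-01 6.35432319e-02 2.92485611e-03] 0.15423040388484782 32.13148891925812 [3.81546783 0.83365304 4.43286487]
[312.4 237.2] [ 696.49743692 -119.52586569  119.5       ]
tool-frame marker [32.69405134 -1.52568217  8.78811611]
```

View pics/w3.png

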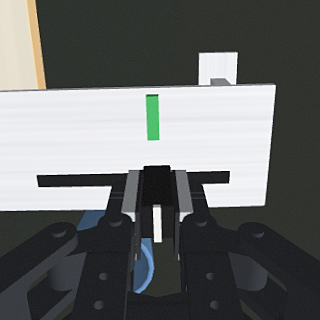

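Marker at (312,237) and the grip line at about (317,345): the grip may be 1–2 mm too far. I'll compute this from rays.

```bash
python3 - <<'E'
from h import *
w=eyes.snapshot("wrist"); g=w["pixels"].min(axis=2); sub=g[325:362,300:335]>170; v,u=np.nonzero(sub); u0,v0=u.mean()+300,v.mean()+325
print(u0,v0,len(u)); a=atz(w,u0,v0,154); m=atz(w,*green(w)[0][0],119.5)
y=np.array([-np.sin(np.radians(7.3)),np.cos(np.radians(7.3)),0]); x=np.array([y[1],-y[0],0])
print(a,m,(m-a)@y,(m-a)@x)
s=eyes.snapshot("scene"); gs=[q for q in green(s) if q[0][1]>200][0][0]; ms=tri([ray(w,*green(w)[0][0]),ray(s,*gs)]); print(ms,(ms-a)@y)
E
```

```text
316.8494208494208 343.7876447876448 259
[ 662.32406486 -125.92211277  154.        ] [ 696.54681079 -119.51969006  119.5       ] 2.0020276883289787 34.7588728287362
[ 695.99363372 -120.28988664  119.31109296] 1.3083632083373553
```

>>> arm_command:
  targets: "0 -1.7 0 0 0 0 -1;0 0 0 0 0 0 -1;0 0 0 0 0 0 -1"

```text
time_s: 7.2
position: [664.0, -124.1, 128.1]
eef_rot: [0.001, 0.998, 0.063, 0.003]
force: [4.3, -0.6, 5.0]
width: 0.153
finger_force: 32.2
```

```bash
python3 - <<'E'
from h import *
w=eyes.snapshot("wrist"); g=w["pixels"].min(axis=2); sub=g[325:362,300:335]>170; v,u=np.nonzero(sub); u0,v0=u.mean()+300,v.mean()+325
a=atz(w,u0,v0,154); m=atz(w,*green(w)[0][0],119.5)
y=np.array([-np.sin(np.radians(7.3)),np.cos(np.radians(7.3)),0])
print(a,m,(m-a)@y, readout.sense()['position'])
E
```

```text
[ 662.06324623 -124.86391466  154.        ] [ 696.41303992 -119.55108982  119.5       ] 0.9051183398477409 [ 664.03687873 -124.1164414   128.10479728]
```

>>> arm_command:
  targets: "0 -0.7 0 0 0 0 -1;0 0 0 0 0 0 -1;0 0 0 0 0 0 0.2;0 0 0 0 0 0 0.2;0 0 0 0 0 0 0.2;0 0 -20 0 0 0 0.2;0 0 -45 0 0 0 0.2;0 0 -40 0 0 0 0.2;-5 -30 0 0 0 0 0.2"

```text
time_s: 8.15
position: [656.1, -99.3, 237.4]
eef_rot: [0.003, 0.998, 0.059, 0.005]
force: [0.1, -0.3, 0.6]
width: 0.596
finger_force: 0.0
```

>>> arm_command:
  targets: "-8 -42 0 0 0 0 0.2;-8 -42 0 0 0 0 0.2;-7 -42 0 0 0 0 0.2;-7 -33 0 0 0 0 0.2;0 0 0 0 0 0 0.2;0 0 0 0 0 0 0.2"

```text
time_s: 8.75
position: [602.0, 61.2, 230.8]
eef_rot: [0.0, 0.998, 0.064, -0.001]
force: [-0.0, -0.5, -0.1]
width: 0.603
finger_force: 0.0
```

```bash
cat >> h.py <<'E'
def colour(p,lo,hi,z=None):
    h=cv2.cvtColor(p["pixels"],cv2.COLOR_BGR2HSV); m=cv2.inRange(h,lo,hi)
    n,l,s,c=cv2.connectedComponentsWithStats(m); return [(np.round(c[i],1).tolist(),s[i].tolist()) for i in range(1,n) if s[i,4]>60]
E
python3 - <<'E'
from h import *
s=readout.sense(); print(s['time_s'],s['position'],s['eef_rot'],s['width'],s['force'])
w=eyes.snapshot("wrist"); cv2.imwrite("pics/w4.png",w["pixels"])
S=eyes.snapshot("scene")
for q in ("bolt_top","handle","red_tab","blue_tab","gate_hinge"):
  print(q,[(np.round(a["position"],1).tolist(),np.round(proj(p,a["position"])).tolist(),round(a["confidence"],2)) for p in (w,S) for a in mark_of(q,p)[:1]])
E
```

```text
8.75 [601.99941839  61.18751813 230.78809351] [ 3.73614627e-04  9.97920596e-01  6.44503887e-02 -7.01281914e-04] 0.6025005743934667 [-0.00192452 -0.49216586 -0.07390344]
bolt_top [([661.6, -125.7, 153.2], [593.0, 202.0], 0.89), ([662.5, -126.3, 152.3], [189.0, 320.0], 0.82)]
handle [([525.4, 253.5, -0.3], [148.0, 244.0], 0.7), ([654.6, 8.0, 169.6], [281.0, 265.0], 0.63)]
red_tab [([651.4, 51.7, 160.9], [341.0, 184.0], 0.84), ([645.5, 54.5, 159.8], [306.0, 256.0], 0.92)]
blue_tab [([638.4, 114.7, 166.2], [238.0, 193.0], 0.74), ([643.7, 118.8, 161.7], [343.0, 239.0], 0.91)]
gate_hinge [([632.7, 169.9, 120.4], [178.0, 180.0], 0.86), ([635.2, 168.5, 120.4], [364.0, 250.0], 0.97)]
```

View pics/w4.png

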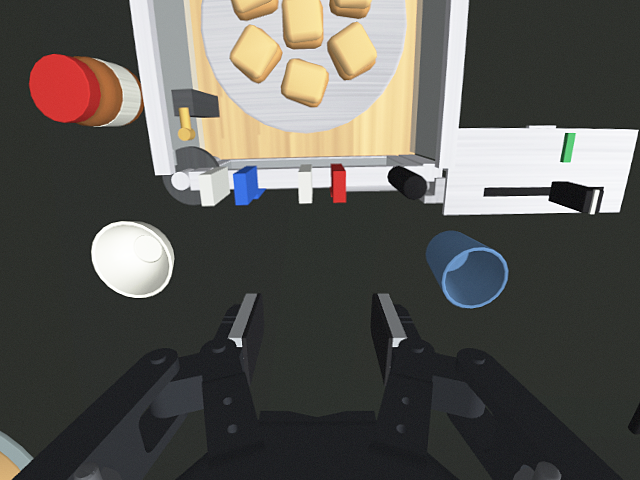

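The view shows the red tab at (339,185) with its rest at (305,185), the blue tab at (243,185) with its rest at (212,187), the post at (410,183), the released bolt at (593,200) and the marker at (568,147).

```bash
python3 - <<'E'
from h import *
w=eyes.snapshot("wrist"); S=eyes.snapshot("scene")
y=np.array([-np.sin(np.radians(7.3)),np.cos(np.radians(7.3)),0]); x=np.array([y[1],-y[0],0])
C=lambda p:(colour(p,(0,150,90),(8,255,255)),colour(p,(105,150,90),(125,255,255)))
print(C(w)); print([[t for t in c if 290<t[0][0]<360 and 220<t[0][1]<290] for c in C(S)])
def white(p,r0,r1,c0,c1):
    # white line on the black grip: bright pixels enclosed in dark
    g=p["pixels"].min(axis=2)[r0:r1,c0:c1]; return g
np.set_printoptions(linewidth=250)
print(white(w,180,218,576,612)[::2,::2]); print(white(S,308,330,178,202)[::1,::1])
t=atz(w,339,202,162); print("red near-top",t)
E
```

```text
([([63.5, 90.6], [28, 56, 72, 69, 3865]), ([336.6, 185.1], [329, 166, 16, 38, 495])], [([244.5, 187.1], [231, 168, 33, 39, 853])])
[[([305.3, 268.1], [298, 252, 15, 33, 399])], [([336.7, 250.6], [329, 235, 15, 31, 357])]]
[[244 244 243 243 244 244 243 244 243 244 244 244 244 243 244 243 243 243]
 [249 246 246 246 245 245 245 246 246 246 246 246 246 247 248 247 246 247]
 [173 233 255 254 248 246 246 246 245 246 246 245 245 245 244 244 243 243]
 [ 11   1  17 131 192 214 231 239 226 237 242 246 248 249 246 246 246 245]
 [ 19  21  22  17  11   5   0   5  19  26  37  37  33 255 244 243 243 244]
 [ 15  17   6  19  19  19  21  16 115 211 254  11  21 255 244 243 243 243]
 [ 19  17  24  11  35  52  51  33 150 251 251  40  27 255 247 246 246 247]
 [ 22  16  17  21  41  48  49  55 192 247 159  47  52 255 247 246 246 246]
 [ 21  16  20  14  49  46  47  95 244 250  94  45 147 251 246 246 246 246]
 [ 18  17  15  18  52  51  43 105 255 255  38  45 219 250 248 247 248 247]
 [ 21  17  15  22  48  45  42  97 252 246  25  36 247 242 242 241 242 243]
 [ 19  21  17  32  47  47  49 148 247 227  37  35 255
[... 2080 characters left out ...]
40  43  43  46  38  41  40  39  49  75 101  99  94]
 [ 76  79  80  72  53  43  44  46  44  44  45  40  42  40  42  39  38  40  40  46  62  87  94  93]
 [ 72  77  84  78  59  47  44  46  46  44  43  46  39  39  41  43  42  41  43  43  57  86 107 132]
 [ 75  78  80  78  61  47  47  46  46  47  42  45  43  41  44  42  44  42  42  40  61 118 168 198]
 [ 75  80  82  80  67  49  43  45  47  42  49  42  37  40  43  44  46  43  43  44  74 158 213 230]
 [ 75  76  78  78  70  53  47  47  47  48  46  44  44  42  43  42  41  40  41  41  86 173 225 233]
 [ 73  75  77  85  75  57  47  46  46  48  49  43  41  40  41  42  46  43  41  41  71 157 217 232]]
red near-top [640.63177425  50.23666408 162.        ]
```

```bash
python3 - <<'E'
from h import *
w=eyes.snapshot("wrist"); S=eyes.snapshot("scene")
y=np.array([-np.sin(np.radians(7.3)),np.cos(np.radians(7.3)),0]); x=np.array([y[1],-y[0],0])
b=tri([ray(w,593,202),ray(S,188,316.7)]); gw=[g for g in green(w)][0][0]; gs=[q for q in green(S) if q[0][1]>200][0][0]
m=tri([ray(w,*gw),ray(S,*gs)]); print("bolt",b,"marker",m,"dy",(m-b)@y,"dx",(m-b)@x)
bw,mw=atz(w,593,202,154),atz(w,*gw,119.5);bs,ms=atz(S,188,316.7,154),atz(S,*gs,119.5)
print("wrist dy",(mw-bw)@y,"scene dy",(ms-bs)@y)
# vertical edges: near top corners of red, blue in the wrist view, and top centre by mask columns in the bottom rows
h=cv2.cvtColor(w["pixels"],cv2.COLOR_BGR2HSV)
for n,lo,hi in (("red",(0,150,90),(8,255,255)),("blue",(105,150,90),(125,255,255))):
    M=cv2.inRange(h,lo,hi)[160:210,220:360]
    for v in range(170,207,5):
        u=np.nonzero(M[v-160])[0]
        print(n,v,(u.min()+220,u.max()+220) if len(u) else None)
print("post top",cen(w,"post"))
E
python3 - <<'E'
import cv2
a=cv2.imread("pics/w4.png")[140:220,160:460]; cv2.imwrite("pics/c4.png",cv2.resize(a,(780,208),interpolation=cv2.INTER_CUBIC))
E
```

```text
bolt [ 661.91181206 -125.55734285  155.26602781] marker [ 695.53652118 -120.57652466  118.95850528] dy 0.6679353769218466 dx 33.98504783279874
wrist dy 1.9397410144746194 scene dy -0.34537539891642854
red 170 (np.int64(331), np.int64(341))
red 175 (np.int64(331), np.int64(343))
red 180 (np.int64(331), np.int64(343))
red 185 (np.int64(331), np.int64(343))
red 190 (np.int64(329), np.int64(343))
red 195 (np.int64(329), np.int64(344))
red 200 (np.int64(331), np.int64(344))
red 205 None
blue 170 (np.int64(241), np.int64(254))
blue 175 (np.int64(232), np.int64(254))
blue 180 (np.int64(232), np.int64(255))
blue 185 (np.int64(233), np.int64(255))
blue 190 (np.int64(233), np.int64(264))
blue 195 (np.int64(233), np.int64(260))
blue 200 (np.int64(233), np.int64(253))
blue 205 (np.int64(234), np.int64(247))
post top (np.float64(345.08390002076413), np.float64(110.14285714285714), 77056, np.int64(129), np.int64(635), np.int64(0), np.int64(214), 0.7)
```

View pics/c4.png

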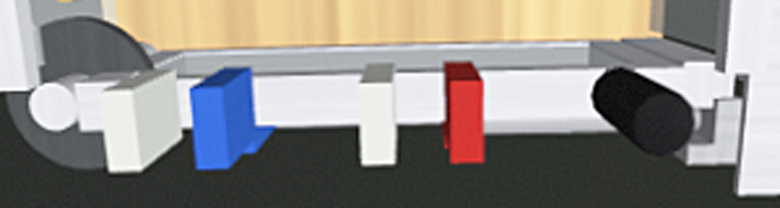

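Crop: the red top face is centred at about (339,187), its rest (306,187), post top (415,187), blue top (241,189) and its rest (207,189).

```bash
python3 - <<'E'
from h import *
w=eyes.snapshot("wrist"); S=eyes.snapshot("scene"); s=readout.sense()
for n,u,v,z in (("red",339,187,162),("rrest",305.7,187,162),("post",415,187.3,170),("blue",241,189,162),("brest",207,189,162)):
    a=atz(w,u,v,z); print(n,a.round(1),"tool",rot(s['eef_rot']).inv().apply(a-s['position']).round(1))
print("red tri",tri([ray(w,338.5,187),ray(S,305,254.5)]),"post tri",tri([ray(w,415,187.3),ray(S,280.5,265)]))
E
```

```text
red [650.1  51.9 162. ] tool [45.9 14.7 69.3]
rrest [647.5  72.7 162. ] tool [45.9 -6.4 69.3]
post [657.3   6.5 170. ] tool [47.2 60.6 61.3]
blue [641.1 113.3 162. ] tool [ 44.7 -47.4  69.3]
brest [638.5 134.9 162. ] tool [ 44.8 -69.2  69.3]
red tri [649.55868411  51.25001831 165.25890524] post tri [657.10785239   6.37333426 171.06266357]
```

>>> arm_command:
  targets: "23 2 0 0 0 0 0.2;23 2 0 0 0 0 0.2;0 0 25 0 0 0 0.2;0 0 30 0 0 0 0.2;0 0 20 0 0 0 0.2;0 0 20 0 0 0 0.2;0 0 0 0 0 0 0.2;0 0 0 0 0 0 0.2"
  grip_force: 30

```text
time_s: 10.5
position: [649.1, 62.4, 136.5]
eef_rot: [0.0, 0.998, 0.063, -0.0]
force: [-0.2, -0.4, 1.0]
width: 0.599
finger_force: 0.0
```

```bash
python3 - <<'E'
from h import *
s=readout.sense(); print(s['time_s'],s['position'],s['width'],s['force'])
w=eyes.snapshot("wrist"); cv2.imwrite("pics/w5.png",w["pixels"][200:480,80:560])
E
```

```text
10.5 [649.07338095  62.4115416  136.52069172] 0.5993659773713426 [-0.15205104 -0.35594034  1.01792452]
```

View pics/w5.png

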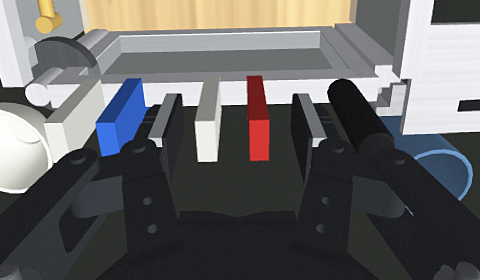

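The red pair sits centred between the fingers (tab (258,140), rest (207,140) in the crop), and the blue tab and post are clear. I'll narrow the opening, shift 5 mm towards the hinge, then squeeze.

>>> arm_command:
  targets: "0 0 0 0 0 0 -0.1;0 0 0 0 0 0 -0.1;0 -2.5 0 0 0 0 -0.2;0 -2.5 0 0 0 0 -0.6;0 0 0 0 0 0 -1;0 0 0 0 0 0 -1;0 0 0 0 0 0 -1;0 0 0 0 0 0 -1;0 0 0 0 0 0 -1;0 0 0 0 0 0 -1"
  grip_force: 40

```text
time_s: 11.55
position: [648.3, 69.5, 137.7]
eef_rot: [-0.001, 0.998, 0.065, 0.0]
force: [-2.3, 2.3, 6.2]
width: 0.217
finger_force: 41.1
```

```bash
python3 - <<'E'
from h import *
s=readout.sense(); print(s['time_s'],s['position'],s['width']*85,s['force'],s['finger_force'])
E
```

```text
11.55 [648.29739855  69.51654316 137.6668479 ] 18.411200524474886 [-2.33603231  2.3211759   6.15870423] 41.13601326942444
```

Width 18.4 mm: the red pair is fully squeezed. Opening slightly, rising, and moving on to the blue pair.

>>> arm_command:
  targets: "0 0 0 0 0 0 -0.25;0 0 0 0 0 0 -0.25;0 0 0 0 0 0 -0.25;0 0 -20 0 0 0 -0.25;0 0 -35 0 0 0 -0.25;0 -20 0 0 0 0 0;0 -20 0 0 0 0 0.2;0 -19 0 0 0 0 0.2;0 0 0 0 0 0 0.2;0 0 0 0 0 0 0.2"

```text
time_s: 12.55
position: [640.9, 125.2, 191.0]
eef_rot: [0.001, 0.998, 0.064, -0.0]
force: [0.4, -0.8, -0.1]
width: 0.599
finger_force: 0.0
```

```bash
python3 - <<'E'
from h import *
s=readout.sense(); print(s['time_s'],s['position'],s['width']*85,s['force'])
w=eyes.snapshot("wrist"); cv2.imwrite("pics/w6.png",w["pixels"][180:480,60:600])
E
```

```text
12.55 [640.86011216 125.20995604 190.98092728] 50.94986616147872 [ 0.43450243 -0.80909564 -0.12712819]
```

View pics/w6.png

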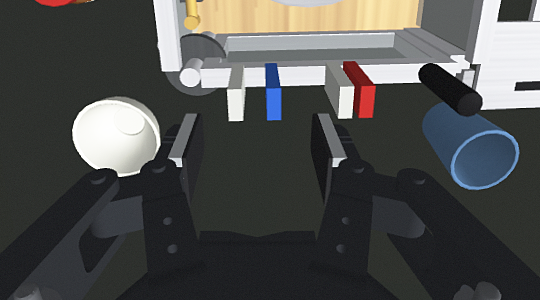

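The red tab now stands close to its rest (crop (360,95)/(338,95)). The blue pair (272/235) is centred between the fingers. Descending and squeezing.

>>> arm_command:
  targets: "0 0 20 0 0 0 0.2;0 0 20 0 0 0 0.2;0 0 14 0 0 0 0.2;0 0 0 0 0 0 -0.1;0 0 0 0 0 0 -0.1;0 -2.5 0 0 0 0 -0.2;0 -2.5 0 0 0 0 -0.6;0 0 0 0 0 0 -1;0 0 0 0 0 0 -1;0 0 0 0 0 0 -1"

```text
time_s: 13.6
position: [640.8, 132.0, 139.2]
eef_rot: [-0.0, 0.998, 0.064, 0.001]
force: [-1.6, 0.4, 5.8]
width: 0.218
finger_force: 40.7
```

>>> arm_command:
  targets: "0 0 0 0 0 0 -1;0 0 0 0 0 0 -1;0 0 0 0 0 0 -1;0 0 0 0 0 0 -1"

```text
time_s: 14.0
position: [640.8, 132.0, 139.2]
eef_rot: [-0.0, 0.998, 0.064, 0.001]
force: [-1.2, 0.5, 5.4]
width: 0.221
finger_force: 40.7
```

Blue is fully squeezed (width 18.7 mm). Now to the post.

>>> arm_command:
  targets: "0 0 0 0 0 0 -0.25;0 0 0 0 0 0 -0.25;0 0 0 0 0 0 -0.25;0 0 -25 0 0 0 -0.25;0 0 -40 0 0 0 -0.1;1 25 0 0 0 0 0;0 40 0 0 0 0 0.2;0 35 0 0 0 0 0.2;0 25 0 0 0 0 0.2;0 0 0 0 0 0 0.2"

```text
time_s: 15.0
position: [657.3, 0.3, 201.8]
eef_rot: [0.002, 0.998, 0.059, -0.0]
force: [0.5, -0.4, -0.5]
width: 0.607
finger_force: 0.0
```

```bash
python3 - <<'E'
from h import *
s=readout.sense(); print(s['time_s'],s['position'],s['width']*85)
w=eyes.snapshot("wrist"); S=eyes.snapshot("scene")
for q in ("handle","blue_tab","red_tab","blue_rest","bolt_top"):
  print(q,[(np.round(a["position"],1).tolist(),np.round(rot(s['eef_rot']).inv().apply(a["position"]-s['position']),1).tolist(),round(a["confidence"],2)) for p in (w,S) for a in mark_of(q,p)[:1]])
E
```

```text
15.0 [6.57332716e+02 2.56967623e-01 2.01774263e+02] 51.56598816650669
handle [([654.5, 7.2, 175.6], [-2.0, -7.3, 26.1], 0.97), ([657.4, 5.9, 172.3], [0.8, -5.7, 29.5], 0.88)]
blue_tab [([638.9, 127.0, 163.6], [-3.3, -128.2, 37.7], 0.82), ([642.9, 126.8, 161.2], [0.7, -127.5, 40.1], 0.57)]
red_tab [([649.4, 63.7, 159.6], [-0.3, -64.1, 41.9], 0.91), ([645.7, 64.5, 156.7], [-3.9, -65.3, 44.8], 0.71)]
blue_rest [([634.4, 141.0, 114.8], [-6.1, -142.8, 86.4], 0.95), ([634.9, 136.3, 123.7], [-6.1, -138.0, 77.6], 0.64)]
bolt_top [([663.6, -128.9, 154.3], [-9.0, 128.8, 48.0], 0.87), ([662.9, -125.3, 152.3], [-9.3, 125.1, 50.0], 0.87)]
```

>>> arm_command:
  targets: "0 -5.5 0 0 0 0 0.2;0 0 20 0 0 0 0.2;0 0 25 0 0 0 0.2;0 0 20 0 0 0 0.2;0 0 0 0 0 0 0.2;0 0 0 0 0 0 -1;0 0 0 0 0 0 -1;0 0 0 0 0 0 -1;0 0 0 0 0 0 -1;0 0 0 0 0 0 -1"
  grip_force: 60

```text
time_s: 16.6
position: [658.0, 8.0, 139.3]
eef_rot: [0.003, 0.998, 0.062, 0.002]
force: [1.0, -6.1, 0.7]
width: 0.165
finger_force: 58.4
```

```bash
python3 - <<'E'
from h import *
s=readout.sense(); print(s['time_s'],s['position'],s['eef_rot'],s['width']*85,s['force'],s['finger_force'])
# arc plan: hinge from post, gate yaw 7.3
P=s['position'][:2]; a=np.radians(7.3); H=P+165*np.array([-np.sin(a),np.cos(a)]); print("hinge",H)
T=rot(s['eef_rot']).as_matrix()
prev=P
for th in np.r_[np.arange(0.1,1.45,0.1),1.45]:
    # gate direction at opening th: -y of carrier turned clockwise
    c=-np.pi/2+a-th; Q=H+165*np.array([np.cos(c),np.sin(c)])
    d=T.T@np.array([*(Q-prev),0]); print(round(th,2),Q.round(1),d.round(1)); prev=Q
E
```

```text
16.6 [657.99992877   7.99459274 139.33237761] [0.00277185 0.99807175 0.06198142 0.00184372] 14.02520671751511 [ 1.03889733 -6.11372985  0.73040835] 58.39558303356171
hinge [637.03426836 171.65717576]
0.1 [641.6   6.7] [-16.5  -0.8  -0.1]
0.2 [625.1   7.1] [-16.3  -2.4  -0.1]
0.3 [608.7   9.1] [-16.   -4.   -0.1]
0.4 [592.6  12.7] [-15.5  -5.6  -0.1]
0.5 [577.  18.] [-14.9  -7.1  -0.1]
0.6 [561.9  24.7] [-14.1  -8.6  -0.1]
0.7 [547.6  33. ] [-13.2  -9.9  -0.1]
0.8 [534.2  42.6] [-12.1 -11.2  -0.1]
0.9 [521.9  53.5] [-10.9 -12.4  -0.1]
1.0 [510.6  65.6] [ -9.6 -13.4  -0.1]
1.1 [500.7  78.7] [ -8.3 -14.3  -0.1]
1.2 [492.1  92.8] [ -6.8 -15.   -0.1]
1.3 [484.9 107.7] [ -5.3 -15.6  -0.1]
1.4 [479.3 123.2] [ -3.7 -16.1  -0.1]
1.45 [477.1 131.1] [-1.2 -8.2 -0.1]
```

>>> arm_command:
  targets: "-6 0 0 0 0 0 -1;-10.5 -0.8 0 0 0 0 -1;-16.3 -2.4 0 0 0 0 -1;-16 -4 0 0 0 0 -1;-15.5 -5.6 0 0 0 0 -1;0 0 0 0 0 0 -1"

```text
time_s: 17.2
position: [589.5, 10.7, 139.3]
eef_rot: [0.004, 0.998, 0.062, -0.001]
force: [-2.1, -9.4, 3.8]
width: 0.168
finger_force: 59.5
```

```bash
python3 - <<'E'
from h import *
s=readout.sense(); print(s['time_s'],s['position'],s['eef_rot'],s['width']*85,s['force'],s['finger_force'],s['wrist_torque'])
E
```

```text
17.2 [589.46362932  10.65782382 139.26329119] [ 4.21123202e-03  9.98092769e-01  6.15847912e-02 -6.34821535e-04] 14.317934624818422 [-2.14691115 -9.38304813  3.80182328] 59.52658295631409 [-1.79771276  0.608496    0.0723501 ]
```

The gate follows. Continuing past the detent.

>>> arm_command:
  targets: "-15 -6 0 0 0 0 -1;-14 -8 0 0 0 0 -1;-13 -10 0 0 0 0 -1;-12 -11 0 0 0 0 -1;-11 -12.4 0 0 0 0 -1;-9.6 -13.4 0 0 0 0 -1;-8.3 -14.3 0 0 0 0 -1;0 0 0 0 0 0 -1"

```text
time_s: 18.0
position: [491.2, 74.8, 138.9]
eef_rot: [0.005, 0.998, 0.061, -0.009]
force: [-21.6, -14.6, 23.6]
width: 0.168
finger_force: 63.1
```

```bash
python3 - <<'E'
from h import *
s=readout.sense(); print(s['time_s'],s['position'],s['eef_rot'],s['width']*85,s['force'],s['finger_force'],s['wrist_torque'])
E
```

```text
18.0 [491.21182623  74.78170332 138.88638297] [ 0.0053774   0.99806614  0.06132264 -0.00863665] 14.279561653560265 [-21.59088802 -14.55392374  23.58649382] 63.104538917541504 [-2.54944996  4.27651823 -0.2981898 ]
```

>>> arm_command:
  targets: "-6 0 -1 0 0 0 -1;-5 -5 -1 0 0 0 -1;-4 -10 0 0 0 0 -1;-4 -15 0 0 0 0 -1;-3.5 -15.5 0 0 0 0 -1;0 0 0 0 0 0 -1;0 0 0 0 0 0 -1"

```text
time_s: 18.7
position: [466.8, 122.0, 139.0]
eef_rot: [0.002, 0.998, 0.064, -0.004]
force: [-7.6, -3.5, 2.3]
width: 0.166
finger_force: 60.6
```

```bash
python3 - <<'E'
from h import *
s=readout.sense(); print(s['time_s'],s['position'],s['width']*85,s['force'],s['finger_force'],s['wrist_torque'])
H=np.array([629,170]);d=s['position'][:2]-H; print(np.linalg.norm(d), "open",-np.pi/2+np.radians(7.3)-np.arctan2(d[1],d[0]))
S=eyes.snapshot("side"); W=eyes.snapshot("wrist"); C=eyes.snapshot("scene")
for q in ("handle","red_tab","blue_tab","gate_hinge","bowl","cup","bolt_top"):
  print(q,[(np.round(a["position"]).tolist(),round(a["confidence"],2)) for p in (S,W,C) for a in mark_of(q,p)[:1]])
E
```

```text
18.7 [466.83686786 122.04556505 139.00165406] 14.096502586118689 [-7.62017351 -3.5300064   2.33876705] 60.55815875530243 [-1.00676332  1.81644054 -0.02090806]
169.10502433955014 open 1.4106823157680237
handle [([474.0, 126.0, 122.0], 0.58), ([472.0, 125.0, 175.0], 0.89), ([473.0, 120.0, 170.0], 0.53)]
red_tab [([524.0, 139.0, 159.0], 0.78), ([528.0, 137.0, 162.0], 0.56)]
blue_tab [([587.0, 162.0, 160.0], 0.45), ([591.0, 160.0, 164.0], 0.63)]
gate_hinge [([627.0, 169.0, 118.0], 0.69), ([634.0, 171.0, 117.0], 0.71)]
bowl [([524.0, 251.0, -0.0], 0.57), ([525.0, 249.0, -5.0], 0.92), ([599.0, 163.0, 124.0], 0.38)]
cup [([564.0, -107.0, -0.0], 0.86)]
bolt_top [([662.0, -128.0, 154.0], 0.54), ([661.0, -125.0, 155.0], 0.96)]
```

```bash
python3 -c "
from plant import workorder; print(workorder.hand_in())"
```

```text
the job is handed in; nothing more can be done
None
```

I handed the job in with the gate open about 1.41 rad and still held by its post. By my measurements the bolt is within about 1–2 mm of the green marker and both catches are fully squeezed, red before blue. The bowl and cup were unmoved when I last looked; I didn't re-check the jar, but the arm never worked near it.

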